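# Put the blood-draw bench's things back on their own mats

### The job

The pot, the square bottle and the tube rack have been put back on each other's mats: stand each in the middle of the mat of its own outline, the round pot on the round mat, the square bottle on the square mat and the tube rack on the long mat, lined up lengthwise with it. Since every mat is taken, stand one of them in the middle of the empty metal tray meanwhile; at the end nothing is left on the tray. Set everything down upright without dropping it, and do not knock over anything or push the yellow tub, the tape roll and the bowl about.

Things in the scene. Friction and masses are not known exactly. Their poses are not given: they have to be found in the camera images.
- pot: Round specimen pot, closed, off-white: body 50 mm across at the foot, 56 mm at the height of 50 mm, then a white screw lid 60 mm across from height 50 to 68 mm (its top). Origin: centre of the underside; z up. About 0.12 kg. Belongs on the round mat; stands on the square mat at the start.
- bottle: Square closed bottle, pale: body 50 x 50 mm and 64 mm high, a tapering shoulder, and a round white cap 34 mm across from height 76 to 102 mm (its top). Origin: centre of the underside; z up, x and y square to the sides. About 0.22 kg. Belongs on the square mat (either way round or skewed); stands on the long mat at the start.
- rack: Small white foam tube rack, 104 mm long (its x), 38 mm wide (its y), block 40 mm high, with a single row of five grey-capped tubes fixed in it along x; tubes and caps reach 72 mm high and keep within 9 mm of the middle line, so the block can be gripped across its 38 mm width from above with the fingers either side of the tubes. Origin: centre of the underside; z up. About 0.18 kg. Belongs on the long mat, along it; stands on the round mat at the start.
- round_mat: Round dark rubber mat, 112 mm across, 5 mm thick, fixed to the bench. Origin: centre of the underside, on the bench (z = 0); things stand 5 mm above it.
- square_mat: Square dark rubber mat, 104 x 104 mm, 5 mm thick, fixed. Origin: centre of the underside; things stand 5 mm above it.
- long_mat: Oblong dark rubber mat, 136 mm long (its x) and 66 mm wide (its y), 5 mm thick, fixed. Origin: centre of the underside; things stand 5 mm above it.
- tray: Spare shallow metal tray, 130 mm (its x) by 110 mm (its y), empty at the start, fixed. Flat floor 5 mm above the bench, with a dark rim 3 mm wide round the edge, 9 mm high above the bench. Origin: centre of the underside.
- sharps_tub: Bystander: round yellow sharps tub, 110 mm across, 110 mm high, loose. Origin: centre of the underside.
- tape_roll: Bystander: roll of paper tape lying flat, 66 mm across, 22 mm high, loose. Origin: centre of the underside.
- bowl: Bystander: small white bowl, 76 mm across the rim, 36 mm high, loose. Origin: centre of the underside.
There are look-alikes about, which are no part of the job. What is meant by the pot is not brown or pink, and is the larger of those in its own colour.

How it is judged:
On the way:
1. one of the three things stands upright and still on the spare tray, its middle within 35 mm of the tray's (((horizontal distance between pot and tray below 0.035 m and z of pot in the frame of tray between 0.001 and 0.009 m and angle between pot's own z axis and vertical below 0.1 rad and linear speed of pot below 0.03 m/s) or (horizontal distance between bottle and tray below 0.035 m and z of bottle in the frame of tray between 0.001 and 0.009 m and angle between bottle's own z axis and vertical below 0.1 rad and linear speed of bottle below 0.03 m/s) or (horizontal distance between rack and tray below 0.035 m and z of rack in the frame of tray between 0.001 and 0.009 m and angle between rack's own z axis and vertical below 0.1 rad and linear speed of rack below 0.03 m/s))), for 0.2 s.
At the end, for the whole second after the job is handed in: The pot stands on the round mat, the bottle on the square mat and the rack on the long mat, each upright (within 6 degrees), at rest and within 15 mm of its mat's centre, the rack's length within 0.2 rad of the mat's (either way round), so the tray is empty (horizontal distance between pot and round_mat below 0.015 m and z of pot in the frame of round_mat between 0.001 and 0.009 m and angle between each of pot, bottle, rack's own z axis and vertical below 0.1 rad and linear speed of each of pot, bottle, rack below 0.03 m/s and horizontal distance between bottle and square_mat below 0.015 m and z of bottle in the frame of square_mat between 0.001 and 0.009 m and horizontal distance between rack and long_mat below 0.015 m and z of rack in the frame of long_mat between 0.001 and 0.009 m and angle between the x axis of rack and the x axis of long_mat, either way round below 0.2 rad); the robot touches nothing.
It fails at once if the yellow tub, the tape roll or the bowl is pushed more than 25 mm or tipped (distance of any of sharps_tub, tape_roll, bowl from where it was at the start of the episode above 0.025 m or angle between any of sharps_tub, tape_roll, bowl's own z axis and vertical above 0.5 rad).
It fails at once if the pot, the bottle or the rack is tipped over (leans more than 35 degrees) (angle between any of pot, bottle, rack's own z axis and vertical above 0.6 rad).
It fails at once if the pot, the bottle or the rack is dropped or thrown (moves faster than 0.5 m/s out of the fingers, a fall of about 13 mm) ((linear speed of pot above 0.5 m/s and contact force between the fingers and pot below 0.01 N) or (linear speed of bottle above 0.5 m/s and contact force between the fingers and bottle below 0.01 N) or (linear speed of rack above 0.5 m/s and contact force between the fingers and rack below 0.01 N)).
It also fails if it takes over 128 s, if anything falls off the work surface, if the arm or the gripper's body presses on something with over 40 N, if the wrist force passes 120 N, or if a joint passes its speed limit or range.

### The arm

A 7-joint arm with a two-finger parallel gripper is mounted at the origin on the work surface. World frame = base frame: x ahead of the robot, y to its left, z up, the work surface at z = 0. Lengths are in m, angles in rad, forces in N, time in s.
With the tool pointing down it reaches from about 0.35 to 0.9 m from the base axis. Payload 8.1 kg.
Tool frame: the origin (TCP) lies midway between the tips of the shut fingers; the grasp point (between the pads) lies 19 mm behind it; x points along the fingers, z is the direction in which the jaws open and shut, and the axes are right-handed (so a half turn about x gives the same grasp; the last joint's range is limited). The gripper opens to 92 mm and grips with 3 to 60 N. Pads are 19 mm wide; open, the fingers measure 130 mm over their backs; the gripper's body (75 mm by 190 mm) begins 47 mm behind the grasp point.
Start: joints at [-1.294, 0.434, 0.025, 1.573, -0.012, 1.134, -0.075], TCP at [0.232, 0.58, 0.198] pointing down, gripper open.
Joint ranges: [-2.62, 2.62], [-0.44, 2.09], [-1.27, 1.32], [0.08, 2.57], [-1.32, 4.46], [0.12, 2], [-2.74, 2.74]. Speed limits (rad/s): [2.22, 2.22, 3.01, 3.01, 3.14, 3.14, 3.14].

### API

Orientations are given as a rotation vector (axis times angle).
In Python, from cell import arm gives the robot as it stands. The module is installed in compiled form; this text tells all that it offers.
- The arm moves only by the tool move_arm, never from a script. Its argument "steps" is text: rows parted by semicolons, each of 5 numbers parted by spaces: the shift along the tool's x, y, z in m, then the turn about the tool's x in rad, then the closure in counts, from 0 (fully open) to 255 (shut). A call has 1 to 10 rows; each row is the pose to reach, as a shift and turn from the pose commanded when the call began, along the tool's axes at that moment; what a row does not reach only later rows make up. A row lasts 1/12 s, in which the tool goes at most 41.7 mm and 7.16 degrees, less where a joint would pass 70% of its speed; a pose out of reach is approached as far as the arm can. A call with a gripper value outside its range is refused whole. The fingers move at their own pace and stop on an object; "squeeze" is the grip in N (left out, the last holds). Time passes only in rows, so rows that repeat a pose let the fingers close. It gives the time, the measured TCP pose, the force and the opening at its end, in the units of the state.
- arm.observe(): the state, without advancing time (a new reading comes with each control period).
- arm.get_image(name): name is "side" or "top" or "wrist"; returns a dict with "img" (400x640x3 uint8, blue, green, red), "z_map" (400x640 float32, m along the optical axis (not along the pixel's ray), 0 where there is no reading), "vfov" (degrees; the focal length in pixels is half the picture's height over the tangent of half this angle, whatever the lens; pixels are square), "cx", "cy" (the principal point, pixels), "k1" (the pictures are not rectified: a ray, as slopes to the right and down, at radius r is drawn at 1 + k1 r^2 times it, then the intrinsics apply), "extrinsics" (4x4, takes a point from camera to world coordinates). Camera axes: x right, y up, looking along -z (the intrinsics and any distortion apply to the point x, -y, -z); pixel columns grow to the right and rows downward; lengths in m; the calibration is good to about 2 mm. A picture is of the moment at which its call begins.
- arm.sign_off(): hands the job in, once; it reports no verdict.
The state is a dict: "clock": time; "joints": joint angles; "dq": joint speeds; "joint_efforts": joint torques, N m; "position": TCP position; "ee_rot": TCP orientation; "force": force on the tool from outside, world axes, zero at the start; "ft_torque": the same for the moment, N m; "width": opening from 0.0 (shut) to 1.0 (fully open).
Only numpy, scipy, OpenCV 4.12 (cv2) and the standard library are available. Lean on these libraries where they do the work, as an engineer would, in place of code of your own. Each camera call takes 0.05 s, during which the arm holds its last target.

## Working session

There is one attempt and no reset: what is moved stays moved. The work goes in short steps, Python scripts to look and compute and a tool call to move; the robot and the scene stay as the last step left them, time stands still between calls to the robot, and variables do not carry over. Pictures are saved under pics/ and viewed, and the job is handed in when it is done.

Besides the shell and the picture viewer there is one more tool, called as name(argument=value, ...) on one line, values as JSON. move_arm: Moves the arm, as the interface text tells. Its arguments: {"type":"object","properties":{"steps":{"type":"string"},"squeeze":{"type":"number"}},"required":["steps"]}

```bash
mkdir -p pics; cat > h.py <<'E'
import numpy as np,cv2
from cell import arm
def grab(n,tag):
    d=arm.get_image(n); cv2.imwrite(f'pics/{tag}.png',d['img']); np.savez(f'pics/{tag}.npz',**d); return d
def load(tag): return dict(np.load(f'pics/{tag}.npz'))
def K(d):
    h=d['img'].shape[0]; f=h/2/np.tan(np.radians(float(d['vfov']))/2)
    return np.array([[f,0,float(d['cx'])],[0,f,float(d['cy'])],[0,0,1]])
def slopes(d,uv):
    uv=np.asarray(uv,float).reshape(-1,1,2)
    return cv2.undistortPointsIter(uv,K(d),np.array([float(d['k1']),0,0,0]),None,None,(3,50,1e-10)).reshape(-1,2)
def onplane(d,uv,z):
    s=slopes(d,uv); E=d['extrinsics']; r=np.c_[s[:,0],-s[:,1],-np.ones(len(s))]@E[:3,:3].T; o=E[:3,3]
    return o+r*((z-o[2])/r[:,2])[:,None]
def cloud(d):
    h,w=d['z_map'].shape; v,u=np.mgrid[:h,:w]; s=slopes(d,np.c_[u.ravel(),v.ravel()]); z=d['z_map'].ravel()
    P=np.c_[s[:,0]*z,-s[:,1]*z,-z]@d['extrinsics'][:3,:3].T+d['extrinsics'][:3,3]; P[z==0]=np.nan
    return P.reshape(h,w,3)
E
python3 - <<'E'
from h import *
s=arm.observe(); print({k:np.round(v,3) for k,v in s.items()})
for n in ['side','top','wrist']:
    d=grab(n,n+'0'); print(n,d['vfov'],d['cx'],d['cy'],d['k1'],np.round(d['extrinsics'],3).tolist(),(d['z_map']==0).mean())
E
```

```text
{'clock': np.float64(0.0), 'joints': array([-1.294,  0.435,  0.025,  1.574, -0.012,  1.134, -0.075]), 'dq': array([ 0.   , -0.   , -0.001, -0.001,  0.   ,  0.001, -0.001]), 'joint_efforts': array([ 0.0000e+00, -6.6785e+01,  9.8500e-01, -3.1446e+01, -6.1000e-02,
        4.3000e-02,  0.0000e+00]), 'position': array([0.232, 0.58 , 0.197]), 'ee_rot': array([-0.926,  1.367,  0.924]), 'force': array([ 0.182, -0.293, -1.065]), 'ft_torque': array([ 0.006,  0.005, -0.055]), 'width': np.float64(1.0)}
side 48.30411926052289 315.50365729616703 200.48747449780635 -0.012807955677485139 [[0.995, 0.071, -0.064, 0.454], [-0.093, 0.538, -0.838, -0.932], [-0.025, 0.84, 0.542, 0.647], [0.0, 0.0, 0.0, 1.0]] 0.00411328125
top 43.04375093090515 321.20597575232426 192.81761893806748 0.009782687943949028 [[-0.007, 0.984, -0.18, 0.257], [-1.0, -0.007, 0.001, -0.048], [-0.001, 0.18, 0.984, 1.387], [0.0, 0.0, 0.0, 1.0]] 0.0040546875
wrist 71.71901470948858 319.60803114367894 198.10199031177294 -0.03820954294247545 [[0.371, -0.897, -0.239, 0.167], [0.929, 0.358, 0.097, 0.607], [-0.002, -0.258, 0.966, 0.385], [0.0, 0.0, 0.0, 1.0]] 0.03556640625
```

View pics/top0.png

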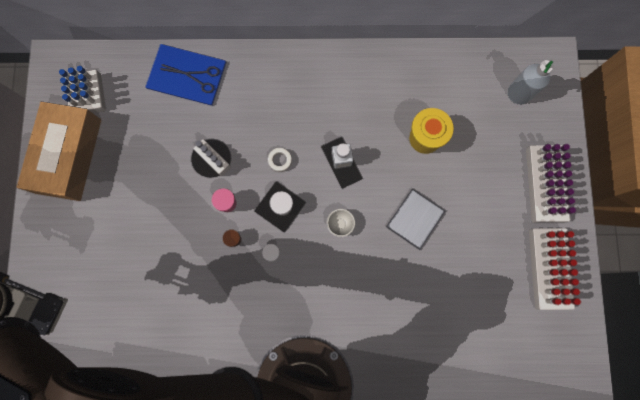

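View pics/side0.png

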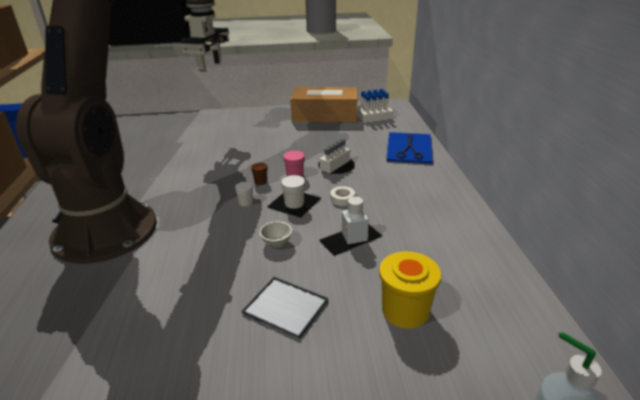

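View pics/wrist0.png

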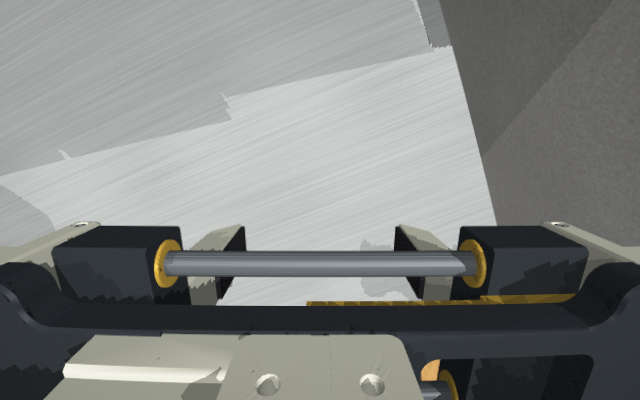

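Top view candidates for the pot: white (281,203) on the square mat, a smaller off-white one (270,252), pink (223,200) and brown (232,238). The white one at (281,203) fits because it is neither brown nor pink and is the larger of the two whites. I'll confirm that in an enlarged crop.

```bash
python3 - <<'E'
from h import *
d=load('top0'); im=d['img']
cv2.imwrite('pics/crop0.png',cv2.resize(im[100:270,180:460],(800,486),interpolation=cv2.INTER_CUBIC))
P=cloud(d)
print('bench z',np.nanmedian(P[300:380,150:250,2]))
Z=P[...,2]; 
m=(Z>0.012)&(P[...,0]>0.05)&(abs(P[...,1])<0.8)
n,l,st,c=cv2.connectedComponentsWithStats(m.astype(np.uint8))
for i in range(1,n):
    if st[i,4]>60: 
        q=P[l==i]; zt=np.percentile(q[:,2],95); t=q[q[:,2]>zt-0.01]; print(np.round(c[i]),st[i,4],'top z',round(zt,3),'topcentre',np.round((t.min(0)+t.max(0))[:2]/2,3),'ext',np.round(np.ptp(t,0)[:2],3))
E
```

```text
bench z 0.0009164384535470527
[185.  74.] 2151 top z 0.021 topcentre [0.859 0.339] ext [0.184 0.228]
[530.  82.] 1168 top z 0.183 topcentre [ 0.792 -0.615] ext [0.048 0.041]
[ 64. 138.] 7204 top z 0.096 topcentre [0.67  0.658] ext [0.354 0.169]
[431. 130.] 1504 top z 0.114 topcentre [ 0.666 -0.343] ext [0.105 0.109]
[212. 157.] 573 top z 0.08 topcentre [0.607 0.25 ] ext [0.067 0.069]
[342. 155.] 439 top z 0.111 topcentre [ 0.607 -0.107] ext [0.034 0.032]
[550. 183.] 3115 top z 0.098 topcentre [ 0.53  -0.668] ext [0.183 0.07 ]
[279. 159.] 298 top z 0.027 topcentre [0.603 0.066] ext [0.064 0.065]
[224. 200.] 443 top z 0.073 topcentre [0.484 0.21 ] ext [0.06  0.058]
[281. 203.] 434 top z 0.078 topcentre [0.474 0.057] ext [0.059 0.058]
[341. 222.] 430 top z 0.039 topcentre [ 0.424 -0.1  ] ext [0.071 0.073]
[231. 238.] 252 top z 0.057 topcentre [0.385 0.189] ext [0.043 0.043]
[553. 269.] 3393 top z 0.098 topcentre [ 0.3   -0.658] ext [0.183 0.067]
[271. 252.] 238 top z 0.057 topcentre [0.345 0.085] ext [0.042 0.045]
[134. 364.] 15960 top z 0.819 topcentre [0.151 0.208] ext [0.023 0.085]
```

View pics/crop0.png

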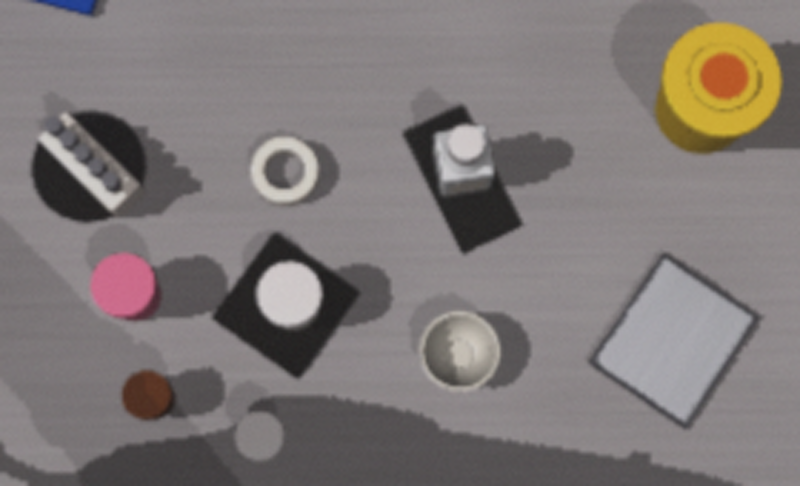

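The enlarged crop confirms it. The white lid at (281,203) is about 60 mm across in depth, while the other off-white pot at (270,252) is only about 44 mm. Next I'll find the mats, the tray and the headings.

```bash
cat > mats.py <<'E'
from h import *
d=load('top0'); im=d['img']; g=im.max(2)
m=(g<45).astype(np.uint8)
n,l,st,c=cv2.connectedComponentsWithStats(m)
def rect(uv,z):
    p=onplane(d,uv,z)[:,:2]*1000; r=cv2.minAreaRect(p.astype(np.float32)); b=cv2.boxPoints(r)
    e=[b[1]-b[0],b[2]-b[1]]; L=max(e,key=np.linalg.norm); return np.round(r[0],1),np.round(sorted(np.linalg.norm(e,axis=1)),1),round(np.degrees(np.arctan2(L[1],L[0]))%180,1)
for i in range(1,n):
    x,y=c[i]
    if st[i,4]>100 and 180<x<460 and 100<y<260:
        uv=np.argwhere(l==i)[:,::-1]; p=onplane(d,uv,0.005)[:,:2]*1000
        print(np.round(c[i]),st[i,4],rect(uv,.005),'circ',np.round(cv2.minEnclosingCircle(p.astype(np.float32))[0],1),round(cv2.minEnclosingCircle(p.astype(np.float32))[1],1))
# rack block top via height
P=cloud(d)
Z=P[...,2]
def blob(cx,cy,lo,hi,r=30):
    m=np.zeros(Z.shape,bool); m[cy-r:cy+r,cx-r:cx+r]=1
    q=P[m&(Z>lo)&(Z<hi)]; q=q[:,:2]*1000; r=cv2.minAreaRect(q.astype(np.float32)); b=cv2.boxPoints(r);e=[b[1]-b[0],b[2]-b[1]]; L=max(e,key=np.linalg.norm)
    print((cx,cy),len(q),np.round(r[0],1),np.round(np.linalg.norm(e,axis=1),1),round(np.degrees(np.arctan2(L[1],L[0]))%180,1))
blob(212,157,.02,.12);blob(212,157,.035,.055); blob(212,157,.065,.12);blob(342,155,.055,.085);blob(342,155,.02,.085);blob(342,155,.095,.13);blob(281,203,.062,.1)
# tray: rim outline
mm=np.zeros(g.shape,np.uint8); 
s=im.astype(int)
t=(Z>0.0035)&(Z<0.02); t[:185]=0;t[255:]=0;t[:,:382]=0;t[:,455:]=0
print(t.sum()); cv2.imwrite('pics/traycrop.png',cv2.resize(im[180:260,375:460],None,fx=7,fy=7,interpolation=cv2.INTER_NEAREST))
dk=(g<75).astype(np.uint8); dk[:185]=0;dk[255:]=0;dk[:,:382]=0;dk[:,455:]=0
n2,l2,s2,c2=cv2.connectedComponentsWithStats(dk)
k=1+np.argmax(s2[1:,4]); print(s2[k],rect(np.argwhere(l2==k)[:,::-1],.009))
E
python3 mats.py
```

```text
[331. 149.] 154 (array([633.8, -75. ]), array([44.6, 85. ], dtype=float32), np.float32(158.1)) circ [626.5 -93. ] 42.6
[220. 149.] 234 (array([639.4, 231.2]), array([27.8, 88.5], dtype=float32), np.float32(44.7)) circ [631.7 239. ] 44.3
[202. 166.] 282 (array([585.4, 286.1]), array([31.4, 92.2], dtype=float32), np.float32(45.0)) circ [595.8 275.7] 46.1
[347. 175.] 367 (array([ 564.1, -121.9]), array([56.7, 60.7], dtype=float32), np.float32(114.4)) circ [ 564.3 -120. ] 39.7
[279. 209.] 769 (array([473.5,  65.6]), array([ 99.9, 100.5], dtype=float32), np.float32(54.6)) circ [473.   64.8] 67.2
(212, 157) 558 [608.4 250.8] [ 37.2 106.8] 45.4
(212, 157) 347 [608.6 250.9] [ 36.7 106.6] 45.0
(212, 157) 177 [607.8 250.1] [15.2 91.1] 44.9
(342, 155) 207 [ 606.6 -106.7] [51.1 50.4] 100.7
(342, 155) 273 [ 606.  -107.1] [50.8 51.3] 8.9
(342, 155) 139 [ 605.5 -106.7] [32.4 31.8] 137.3
(281, 203) 410 [473.5  56.3] [58.3 57.9] 123.6
2181
[417 192   4   3   4] (array([ 507.5, -318.2]), array([1.6, 9.8], dtype=float32), np.float32(54.8))
```

View pics/traycrop.png

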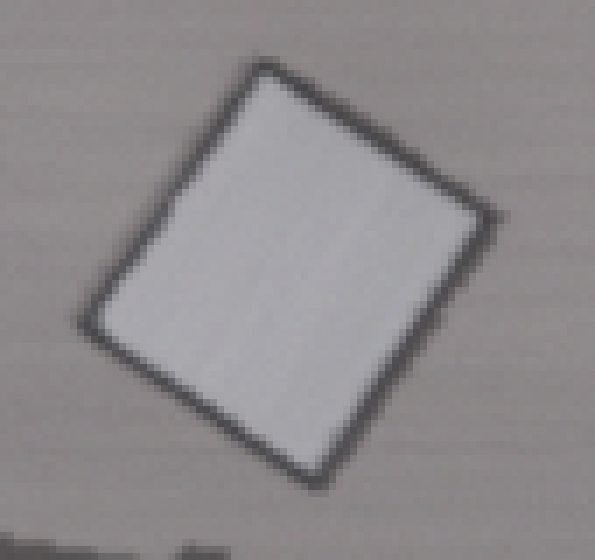

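```bash
cat >> mats.py <<'E'
print('---')
def comps(th,pts):
    return np.vstack([np.argwhere(m==1)[:,::-1][(np.abs(np.argwhere(m==1)[:,::-1]-np.array(p)).max(1)<r)] for p,r in pts])
m=(g<50).astype(np.uint8)
A=np.argwhere(m)[:,::-1]
w=onplane(d,A,.005)[:,:2]*1000
for nm,cc,r in [('long',(602,-100),80),('round',(612,256),62),('square',(473,65),80)]:
    k=np.linalg.norm(w-cc,axis=1)<r
    print(nm,k.sum(),rect(A[k].astype(float),.005),[np.round(x,1) for x in cv2.minEnclosingCircle(w[k].astype(np.float32))])
print('tray',rect(np.argwhere(t)[:,::-1],.008))
v=np.array([[412.5,188.5],[446,210.5],[420.5,249.5],[386.5,226.5]]);p=onplane(d,v,.009)*1000;print(np.round(p,0),p.mean(0))
E
python3 mats.py | sed -n '/---/,$p'
python3 - <<'E'
from h import *
from scipy.spatial.transform import Rotation as R
s=arm.observe();print(np.round(R.from_rotvec(s['ee_rot']).as_matrix(),3))
E
```

```text
---
long 557 (array([ 597.5, -106.8]), array([ 61. , 130.8], dtype=float32), np.float32(25.4)) [array([ 596.6, -106.2]), np.float64(70.6)]
round 552 (array([612. , 259.6]), array([ 96.2, 106.6], dtype=float32), np.float32(135.1)) [array([612.1, 259.6]), np.float64(54.0)]
square 816 (array([473.4,  65. ]), array([100.5, 101.1], dtype=float32), np.float32(54.2)) [array([473.9,  66.1]), np.float64(68.3)]
tray (array([ 434.5, -314.6]), array([190.2, 202.4], dtype=float32), np.float32(89.6))
[[ 520. -302.    9.]
 [ 458. -391.    9.]
 [ 351. -317.    9.]
 [ 415. -227.    9.]] [ 435.78235931 -309.02755646    9.        ]
[[-0.    -0.929  0.371]
 [-0.001  0.371  0.929]
 [-1.    -0.    -0.001]]
```

Positions from the top view, as (x, y) in mm:

| Item | Position | Heading |
|---|---|---|
| Pot | (474, 57) | – |
| Bottle | (606, -107) | 10° |
| Rack | (608, 251) | 45° |
| Square mat | (473, 65) | – |
| Round mat | (612, 260) | – |
| Long mat | (597, -107) | 25° |
| Tray | (436, -309) | – |

The order will be pot to tray, bottle to square mat, rack to long mat, then pot to round mat.

```bash
cat > go.py <<'E'
import sys
from h import *
from scipy.spatial.transform import Rotation as R
s=arm.observe(); M=R.from_rotvec(s['ee_rot']).as_matrix()
x,y,z=map(float,sys.argv[1:4]); yaw0=np.degrees(np.arctan2(M[1,2],M[0,2]))
print('clock',round(float(s['clock']),2),'pos',np.round(s['position'],4),'yaw',round(yaw0,1),'down',np.round(M[:,0],3),'w',round(float(s['width']),3),'F',np.round(s['force'],1),'q',np.round(s['joints'],2))
print('shift',np.round(M.T@(np.array([x,y,z])-s['position']),4), 'turn',round(np.radians(yaw0-float(sys.argv[4])),3) if len(sys.argv)>4 else '')
E
python3 go.py 0.474 0.057 0.2 22.4
```

```text
clock 0.15 pos [0.2316 0.5801 0.1975] yaw 68.2 down [-0.    -0.001 -1.   ] w 0.998 F [-0.2 -0.2 -0.1] q [-1.29  0.44  0.02  1.57 -0.01  1.13 -0.08]
shift [-0.002  -0.4191 -0.3959] turn 0.8
```

move_arm(steps="0 -0.042 -0.04 0.08 0;0 -0.084 -0.08 0.16 0;0 -0.126 -0.12 0.24 0;0 -0.168 -0.16 0.32 0;0 -0.21 -0.2 0.4 0;0 -0.252 -0.24 0.48 0;0 -0.294 -0.28 0.56 0;0 -0.336 -0.32 0.64 0;0 -0.378 -0.36 0.72 0;0 -0.419 -0.396 0.8 0", squeeze=25)

```text
clock: 0.98
position: [0.406, 0.1999, 0.1981]
ee_rot: [-0.303, 1.549, 0.304]
force: [1.4, 0.7, -0.0]
width: 1.002
```

```bash
python3 go.py 0.474 0.057 0.2 22.4
```

```text
clock 0.98 pos [0.406  0.1999 0.1981] yaw 22.2 down [ 0.  0. -1.] w 1.002 F [ 1.4  0.7 -0. ] q [-0.87  0.15  0.34  1.99 -0.06  1.01 -0.12]
shift [-0.002 -0.158  0.009] turn -0.004
```

move_arm(steps="0 -0.03 0.002 0 0;0 -0.06 0.004 0 0;0 -0.09 0.006 0 0;0 -0.12 0.008 0 0;0 -0.14 0.009 0 0;0 -0.158 0.009 0 0;0 -0.158 0.009 0 0;0 -0.158 0.009 0 0")

```text
clock: 1.65
position: [0.4743, 0.0584, 0.1979]
ee_rot: [-0.305, 1.55, 0.305]
force: [0.1, 0.9, 0.1]
width: 1.0
```

```bash
python3 go.py 0.474 0.057 0.05; python3 -c "
from h import *
grab('wrist','w1');grab('side','s1')"
```

```text
clock 1.65 pos [0.4743 0.0584 0.1979] yaw 22.3 down [-0. -0. -1.] w 1.0 F [0.1 0.9 0.1] q [-0.62  0.2   0.46  1.95 -0.1   1.02  0.27]
shift [ 0.1479 -0.0012 -0.0008] turn
```

View pics/w1.png

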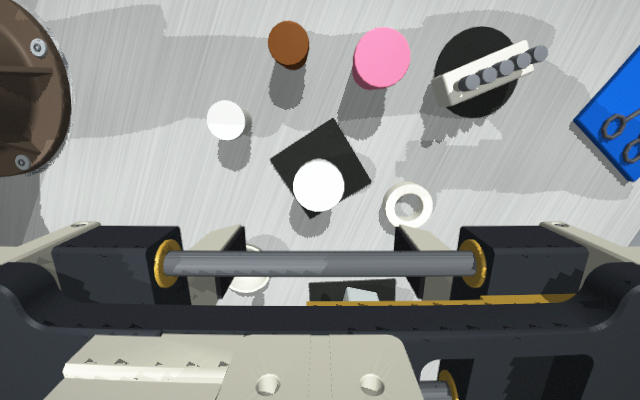

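The wrist view shows the pot lid at (318,185), centred between the fingers (about 220 to 420). I'll cross-check the positions with this camera.

```bash
python3 - <<'E'
from h import *
d=load('w1'); P=cloud(d); g=d['img'].max(2)
def b(cx,cy,r,lo,hi):
    q=P[cy-r:cy+r,cx-r:cx+r].reshape(-1,3); q=q[(q[:,2]>lo)&(q[:,2]<hi)]; q=q[:,:2]*1000
    rr=cv2.minAreaRect(q.astype(np.float32)); print(len(q),rr, [np.round(x,1) for x in cv2.minEnclosingCircle(q.astype(np.float32))])
b(318,185,34,.06,.09)   # pot lid
b(490,75,65,.03,.055)   # rack block
A=np.argwhere(g<60)[:,::-1].astype(float); w=onplane(d,A,.005)[:,:2]*1000
for nm,cc,r in [('round',(612,256),64),('square',(473,65),80)]:
    k=np.linalg.norm(w-cc,axis=1)<r; q=w[k].astype(np.float32); print(nm,cv2.minAreaRect(q),cv2.minEnclosingCircle(q))
E
```

```text
2072 ((472.79656982421875, 57.679595947265625), (58.14700698852539, 59.15187454223633), 22.062429428100586) [array([473. ,  57.6]), np.float64(30.0)]
2013 ((606.0880126953125, 252.022705078125), (104.90391540527344, 38.90272521972656), 45.511558532714844) [array([605.9, 252.1]), np.float64(54.4)]
round ((612.0955810546875, 261.5125732421875), (103.6175765991211, 109.90027618408203), 48.96969985961914) ((611.5542602539062, 260.59222412109375), 55.767364501953125)
square ((472.732421875, 66.6624755859375), (102.11528015136719, 102.60003662109375), 54.47248458862305) ((472.8145751953125, 67.2177963256836), 70.86470031738281)
```

move_arm(steps="0.02 -0.001 0 0 0;0.045 -0.001 0 0 0;0.07 -0.001 0 0 0;0.095 -0.001 0 0 0;0.12 -0.001 0 0 0;0.138 -0.001 0 0 0;0.15 -0.001 0 0 0;0.15 -0.001 0 0 0;0.15 -0.001 0 0 0")

```text
clock: 2.5
position: [0.4741, 0.0592, 0.0478]
ee_rot: [-0.308, 1.55, 0.308]
force: [0.1, -0.1, -0.1]
width: 1.001
```

move_arm(steps="0 0 0 0 255;0 0 0 0 255;0 0 0 0 255;0 0 0 0 255;0 0 0 0 255;0 0 0 0 255;0 0 0 0 255;0 0 0 0 255", squeeze=25)

```text
clock: 3.17
position: [0.4747, 0.0583, 0.0481]
ee_rot: [-0.307, 1.549, 0.307]
force: [0.1, -0.5, 0.2]
width: 0.47
```

move_arm(steps="-0.005 0 0 0 255;-0.015 0 0 0 255;-0.03 0 0 0 255;-0.05 0 0 0 255;-0.07 0 0 0 255;-0.09 0 0 0 255;-0.105 0 0 0 255;-0.115 0 0 0 255;-0.12 0 0 0 255;-0.12 0 0 0 255")

```text
clock: 4.0
position: [0.4753, 0.0585, 0.1691]
ee_rot: [-0.306, 1.547, 0.307]
force: [0.0, 0.4, -1.0]
width: 0.005
```

```bash
python3 go.py 0.436 -0.309 0.168 0; python3 -c "
from h import *
grab('side','s2')"
```

```text
clock 4.0 pos [0.4753 0.0585 0.1691] yaw 22.4 down [ 0.002  0.001 -1.   ] w 0.005 F [ 0.   0.4 -1. ] q [-0.61  0.23  0.46  1.99 -0.13  0.95  0.3 ]
shift [ 0.0008 -0.3248 -0.1764] turn 0.391
```

View pics/s2.png

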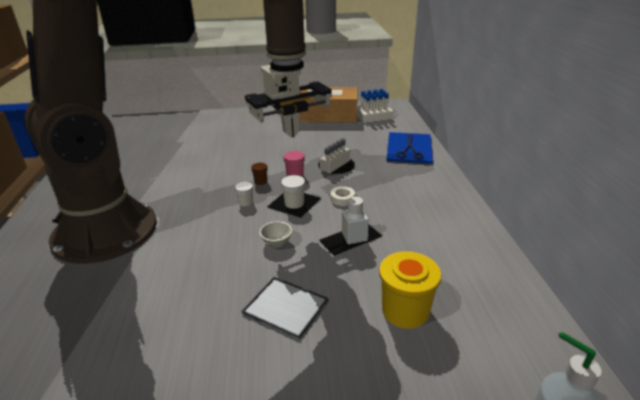

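The lift came up empty: the fingers shut to 0.005 and the pot is still on the square mat at (293,190) in the side view. I'll check why before retrying.

```bash
python3 - <<'E'
from h import *
d=grab('wrist','w2'); P=cloud(d); s=arm.observe()
m=(P[...,2]>.05)&(P[...,2]<.1); m[:,:]&=np.linalg.norm(P[...,:2]-[.473,.058],axis=2)<.08
q=P[m]; print(len(q),np.median(q[:,2]),cv2.minEnclosingCircle((q[:,:2]*1000).astype(np.float32)))
im=cv2.imread('pics/s2.png'); cv2.imwrite('pics/s2c.png',cv2.resize(im[60:260,210:400],None,fx=3,fy=3,interpolation=cv2.INTER_CUBIC))
E
```

```text
2505 0.0735837029445352 ((472.85784912109375, 57.83793258666992), 29.854814529418945)
```

View pics/w2.png

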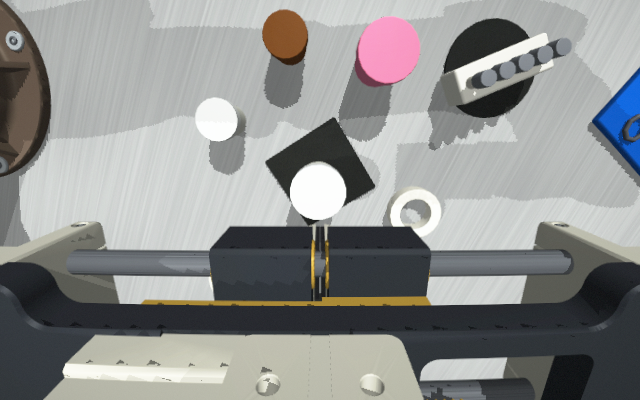

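View pics/s2c.png

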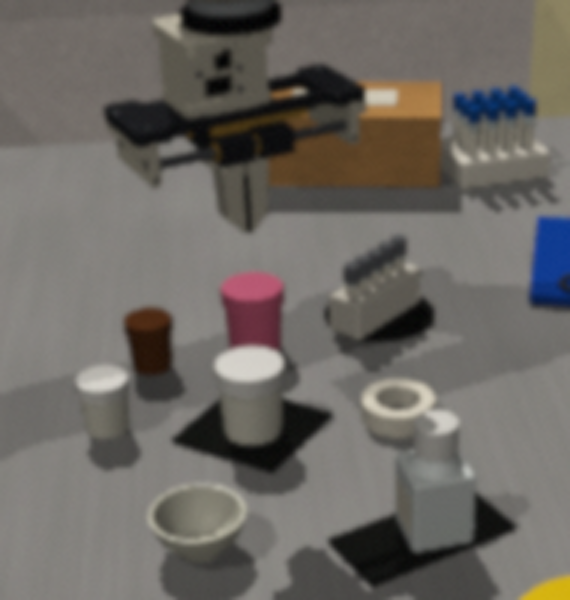

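```bash
python3 - <<'E'
from h import *
def proj(d,X):
    E=d['extrinsics']; c=(np.asarray(X)-E[:3,3])@E[:3,:3]; p=np.array([[c[0],-c[1],-c[2]]])
    return cv2.projectPoints(p,np.zeros(3),np.zeros(3),K(d),np.array([float(d['k1']),0,0,0]))[0].ravel().round(1)
for t in ['s2','w2']:
    d=load(t); print(t,'tcp',proj(d,[.4753,.0585,.169]),'lid',proj(d,[.473,.0577,.073]))
d=load('s2'); P=cloud(d); 
for uv in [(292,130),(290,125),(293,120)]: print(uv,P[uv[1],uv[0]].round(3))
print(arm.observe()['position'],arm.observe()['width'])
E
```

```text
s2 tcp [291.4 146.1] lid [292.6 180.3]
w2 tcp [320.1 225.3] lid [317.6 193. ]
(292, 130) [0.479 0.052 0.214]
(290, 125) [0.475 0.048 0.229]
(293, 120) [0.482 0.052 0.239]
[0.47434555 0.0583275  0.16758678] 0.004065585559604139
```

```bash
python3 - <<'E'
from h import *
d=grab('side','s3'); P=cloud(d); s=arm.observe(); print(s['position'])
m=(P[...,2]>.1)&(np.linalg.norm(P[...,:2]-[.475,.052],axis=2)<.04)
v,u=np.where(m); 
for r in range(v.max()-12,v.max()+1):
    k=v==r; print(r,k.sum(),P[r,u[k]].mean(0).round(3) if k.any() else '')
d=load('w2'); P=cloud(d); 
for r in range(218,234,2): print(r,P[r,312].round(3),P[r,320].round(3),P[r,328].round(3))
E
```

```text
[0.47414033 0.05825388 0.16730288]
126 17 [0.475 0.049 0.226]
127 17 [0.474 0.05  0.223]
128 17 [0.474 0.049 0.221]
129 17 [0.474 0.05  0.218]
130 17 [0.474 0.05  0.216]
131 17 [0.474 0.05  0.213]
132 14 [0.475 0.048 0.211]
133 13 [0.476 0.049 0.208]
134 11 [0.476 0.047 0.206]
135 9 [0.476 0.048 0.203]
136 6 [0.477 0.047 0.201]
137 5 [0.478 0.05  0.197]
138 1 [0.475 0.049 0.195]
218 [0.478 0.03  0.072] [0.486 0.033 0.074] [ 0.506  0.014 -0.001]
220 [0.486 0.005 0.006] [0.497 0.007 0.   ] [0.507 0.011 0.001]
222 [0.487 0.002 0.006] [0.498 0.005 0.   ] [0.508 0.009 0.001]
224 [ 0.488 -0.     0.006] [0.499 0.002 0.001] [0.509 0.006 0.   ]
226 [0.466 0.067 0.2  ] [ 0.5   -0.001  0.001] [0.475 0.071 0.202]
228 [0.459 0.091 0.269] [0.471 0.068 0.2  ] [0.464 0.093 0.269]
230 [0.459 0.09  0.267] [0.471 0.067 0.203] [0.463 0.093 0.271]
232 [0.459 0.089 0.268] [0.471 0.067 0.206] [0.463 0.093 0.273]
```

Both the side and wrist depth put the shut fingertips at z about 0.196 while the state says 0.167. The real tips are therefore about 28 mm above the reported TCP, so the fingers closed just above the lid. I'll allow for this by commanding z = wanted tip height − 0.028, then check it on this grasp.

move_arm(steps="0 0 0 0 0;0 0 0 0 0;0 0 0 0 0;0 0 0 0 0;0 0 0 0 0;0 0 0 0 0;0.01 0 0 0 0;0.02 0 0 0 0;0.03 0 0 0 0;0.04 0 0 0 0")

```text
clock: 4.98
position: [0.4742, 0.0582, 0.1266]
ee_rot: [-0.307, 1.55, 0.307]
force: [0.9, 0.7, -0.3]
width: 0.678
```

move_arm(steps="0 0 0 0 0;0 0 0 0 0;0 0 0 0 0;0 0 0 0 0;0 0 0 0 0;0 0 0 0 0")

```text
clock: 5.48
position: [0.475, 0.0584, 0.1284]
ee_rot: [-0.307, 1.548, 0.307]
force: [-0.1, 0.6, -0.6]
width: 0.998
```

```bash
python3 go.py 0.473 0.058 0.018 22.4; python3 - <<'E'
from h import *
d=grab('side','s4'); P=cloud(d)
m=(P[...,2]>.09)&(np.linalg.norm(P[...,:2]-[.475,.052],axis=2)<.09)
v,u=np.where(m); print('lowest finger z',np.nanpercentile(P[m][:,2],[0,.5,2]).round(3))
E
```

```text
clock 5.48 pos [0.475  0.0584 0.1284] yaw 22.4 down [ 0.001  0.    -1.   ] w 0.998 F [-0.1  0.6 -0.6] q [-0.59  0.29  0.44  2.04 -0.16  0.85  0.34]
shift [ 0.1104  0.0004 -0.0021] turn 0.0
lowest finger z [0.156 0.165 0.179]
```

move_arm(steps="0.02 0 -0.001 0 0;0.04 0 -0.002 0 0;0.06 0 -0.002 0 0;0.08 0 -0.002 0 0;0.095 0 -0.002 0 0;0.106 0 -0.002 0 0;0.111 0 -0.002 0 0;0.111 0 -0.002 0 0;0.111 0 -0.002 0 0")

```text
clock: 6.28
position: [0.4731, 0.0575, 0.0173]
ee_rot: [-0.307, 1.549, 0.307]
force: [-0.8, -0.2, 0.1]
width: 0.997
```

move_arm(steps="0 0 0 0 255;0 0 0 0 255;0 0 0 0 255;0 0 0 0 255;0 0 0 0 255;0 0 0 0 255;0 0 0 0 255;0 0 0 0 255;0 0 0 0 255;0 0 0 0 255")

```text
clock: 7.12
position: [0.473, 0.0576, 0.0172]
ee_rot: [-0.307, 1.549, 0.307]
force: [-0.9, -0.2, 5.6]
width: 0.646
```

move_arm(steps="-0.005 0 0 0 255;-0.015 0 0 0 255;-0.03 0 0 0 255;-0.05 0 0 0 255;-0.07 0 0 0 255;-0.09 0 0 0 255;-0.105 0 0 0 255;-0.115 0 0 0 255;-0.12 0 0 0 255;-0.12 0 0 0 255")

```text
clock: 7.95
position: [0.4733, 0.0577, 0.138]
ee_rot: [-0.306, 1.547, 0.307]
force: [-0.5, 0.2, -1.6]
width: 0.648
```

```bash
python3 go.py 0.436 -0.309 0.137 -20; python3 -c "
from h import *
grab('side','s5')"
```

```text
clock 7.95 pos [0.4733 0.0577 0.138 ] yaw 22.4 down [ 0.001  0.001 -1.   ] w 0.648 F [-0.5  0.2 -1.6] q [-0.6   0.27  0.46  2.03 -0.15  0.87  0.33]
shift [ 0.0007 -0.3248 -0.1743] turn 0.74
```

View pics/s5.png

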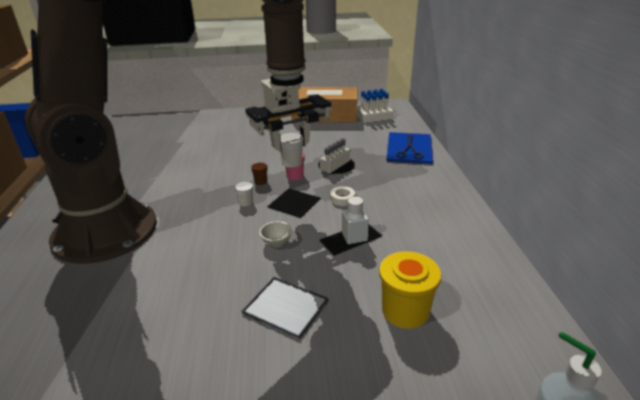

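The pot is in the grip at (291,150) and its mat is empty. Now to the tray.

move_arm(steps="0 -0.012 -0.006 0.04 255;0 -0.036 -0.02 0.1 255;0 -0.072 -0.039 0.18 255;0 -0.108 -0.058 0.26 255;0 -0.144 -0.077 0.34 255;0 -0.18 -0.097 0.42 255;0 -0.216 -0.116 0.5 255;0 -0.252 -0.135 0.58 255;0 -0.288 -0.155 0.66 255;0 -0.31 -0.166 0.74 255")

```text
clock: 8.83
position: [0.4347, -0.2976, 0.1365]
ee_rot: [0.28, 1.553, -0.283]
force: [0.6, 0.1, -1.5]
width: 0.647
```

move_arm(steps="0 0 0 0 255;0 0 0 0 255;0 0 0 0 255")

```text
clock: 9.08
position: [0.4366, -0.2919, 0.136]
ee_rot: [0.275, 1.556, -0.274]
force: [0.3, 0.6, -1.5]
width: 0.65
```

```bash
python3 go.py 0.436 -0.309 0.017 -20
```

```text
clock 9.08 pos [ 0.4366 -0.2919  0.136 ] yaw -20.0 down [-0.002  0.001 -1.   ] w 0.65 F [ 0.3  0.6 -1.5] q [-0.05  0.39  0.72  1.93 -0.32  0.93  0.48]
shift [ 0.119  -0.0163  0.0056] turn -0.001
```

move_arm(steps="0.02 -0.008 0.003 0 255;0.045 -0.016 0.006 0 255;0.07 -0.016 0.006 0 255;0.09 -0.016 0.006 0 255;0.104 -0.016 0.006 0 255;0.11 -0.016 0.006 0 255;0.114 -0.016 0.006 0 255;0.117 -0.016 0.006 0 255;0.119 -0.016 0.006 0 255;0.119 -0.016 0.006 0 255")

```text
clock: 9.92
position: [0.4381, -0.3093, 0.0184]
ee_rot: [0.273, 1.553, -0.273]
force: [-0.0, -0.3, -1.2]
width: 0.651
```

```bash
python3 go.py 0.436 -0.309 0.017 -20; python3 -c "
from h import *
d=grab('side','s6'); cv2.imwrite('pics/s6c.png',cv2.resize(d['img'][200:350,210:370],None,fx=4,fy=4))"
```

```text
clock 9.92 pos [ 0.4381 -0.3093  0.0184] yaw -20.0 down [ 0.001 -0.    -1.   ] w 0.651 F [-0.  -0.3 -1.2] q [ 0.1   0.57  0.59  2.01 -0.49  0.7   0.65]
shift [ 0.0014 -0.0004 -0.002 ] turn 0.001
```

View pics/s6c.png

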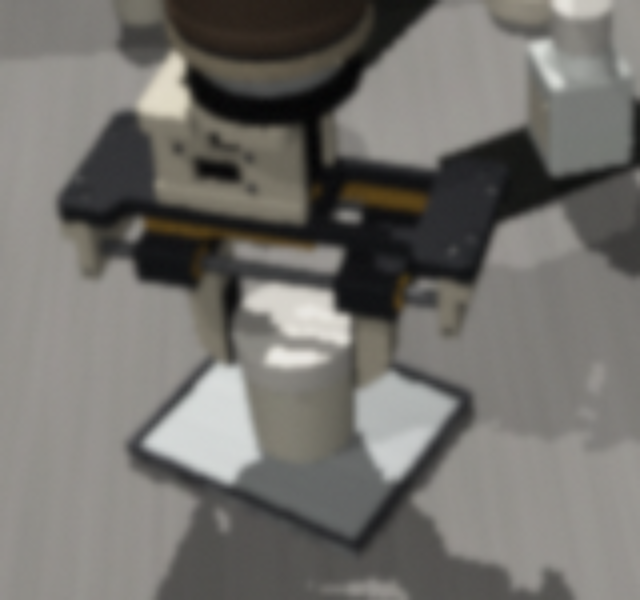

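Pot is over the tray centre (about (285,310) in the side view), with the force still at its own weight. I'll press down to contact, then open.

move_arm(steps="0.001 0 -0.001 0 255;0.002 0 -0.001 0 255;0.002 0 -0.001 0 255")

```text
clock: 10.22
position: [0.4372, -0.3092, 0.0172]
ee_rot: [0.274, 1.552, -0.274]
force: [-2.5, 2.0, 12.3]
width: 0.648
```

move_arm(steps="0 0 0 0 200;0 0 0 0 0;0 0 0 0 0;0 0 0 0 0;0 0 0 0 0;0 0 0 0 0;0 0 0 0 0")

```text
clock: 10.8
position: [0.4367, -0.309, 0.016]
ee_rot: [0.274, 1.553, -0.274]
force: [-0.0, -0.0, -0.2]
width: 0.992
```

move_arm(steps="-0.01 0 0 0 0;-0.03 0 0 0 0;-0.06 0 0 0 0;-0.09 0 0 0 0;-0.12 0 0 0 0;-0.14 0 0 0 0;-0.15 0 0 0 0;-0.15 0 0 0 0")

```text
clock: 11.47
position: [0.4378, -0.3099, 0.1683]
ee_rot: [0.273, 1.549, -0.274]
force: [0.0, -0.7, 0.1]
width: 1.001
```

```bash
python3 go.py 0.606 -0.107 0.165 10; python3 - <<'E'
from h import *
d=grab('top','t7');grab('wrist','w7'); grab('side','s7')
for n in ['t7','w7','s7']:
    P=cloud(load(n)); m=(P[...,2]>.062)&(P[...,2]<.09)&(np.linalg.norm(P[...,:2]-[.436,-.309],axis=2)<.06); q=P[m]
    print(n,len(q),cv2.minEnclosingCircle((q[:,:2]*1000).astype(np.float32)) if len(q) else '', q[:,2].max() if len(q) else '')
for n in ['t7','w7','s7']:
    P=cloud(load(n)); m=(P[...,2]>.085)&(P[...,2]<.12)&(np.linalg.norm(P[...,:2]-[.606,-.107],axis=2)<.03); q=P[m]
    print(n,len(q),cv2.minEnclosingCircle((q[:,:2]*1000).astype(np.float32)) if len(q) else '', q[:,2].max() if len(q) else '')
E
```

```text
clock 11.47 pos [ 0.4378 -0.3099  0.1683] yaw -20.0 down [ 0.004 -0.001 -1.   ] w 1.001 F [ 0.  -0.7  0.1] q [-0.04  0.37  0.75  1.88 -0.3   1.    0.49]
shift [0.0037 0.2482 0.0887] turn -0.524
t7 0  
w7 2512 ((436.6561279296875, -308.8636474609375), 29.821020126342773) 0.07636387034612097
s7 663 ((437.92742919921875, -310.207763671875), 31.1367244720459) 0.07528896789911421
t7 151 ((606.198974609375, -105.4713134765625), 18.02847671508789) 0.11400771803616538
w7 0  
s7 214 ((607.9786987304688, -107.86627960205078), 19.10359764099121) 0.10909160970431919
```

View pics/w7.png

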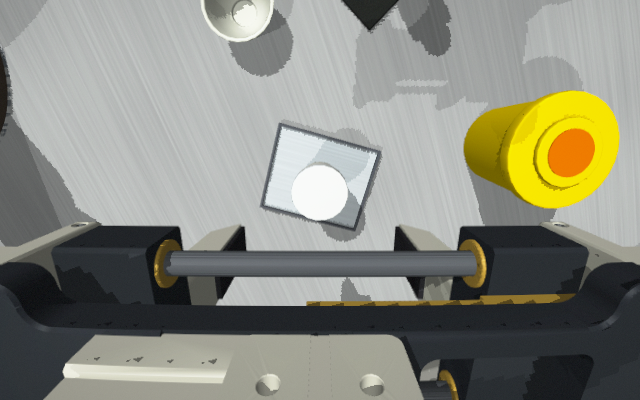

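The wrist view shows the pot upright at (320,192), at the tray's centre (436.7, -308.9). Next is the bottle, gripped by its cap.

move_arm(steps="0 0.025 0.009 -0.04 0;0 0.055 0.02 -0.1 0;0 0.085 0.03 -0.16 0;0 0.115 0.041 -0.22 0;0 0.145 0.052 -0.28 0;0 0.175 0.063 -0.35 0;0 0.205 0.073 -0.35 0;0 0.23 0.082 -0.35 0;0 0.248 0.089 -0.35 0;0 0.248 0.089 -0.35 0")

```text
clock: 12.45
position: [0.6069, -0.101, 0.1634]
ee_rot: [-0.004, 1.573, 0.007]
force: [-0.4, 1.2, 0.2]
width: 1.0
```

```bash
python3 - <<'E'
from h import *
grab('wrist','w8')
P=cloud(load('w8')); m=(P[...,2]>.09)&(P[...,2]<.12)&(np.linalg.norm(P[...,:2]-[.606,-.107],axis=2)<.03); q=P[m]
print(len(q),cv2.minEnclosingCircle((q[:,:2]*1000).astype(np.float32)),np.median(q[:,2]))
E
python3 go.py 0.6065 -0.107 0.055 0
```

```text
1105 ((606.0051879882812, -105.26853942871094), 16.871334075927734) 0.10746673789843653
clock 12.5 pos [ 0.6054 -0.1037  0.1636] yaw 0.3 down [-0.003  0.001 -1.   ] w 1.001 F [-1.4  0.2  0.9] q [-0.32  0.49  0.59  1.68 -0.3   1.07  0.37]
shift [ 0.1085 -0.0034  0.0015] turn 0.005
```

View pics/w8.png

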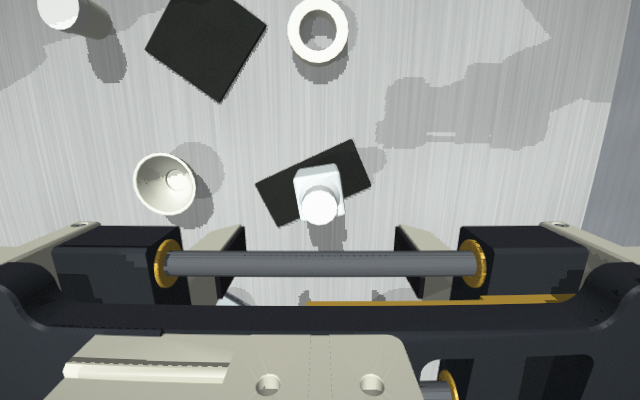

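The wrist view shows the cap at (320,205), centred between the fingers. Descending.

move_arm(steps="0.02 0 0 0 0;0.04 0 0 0 0;0.06 0 0 0 0;0.08 0 0 0 0;0.08 0 0 0 0;0.08 0 0 0 0")

```text
clock: 13.0
position: [0.6033, -0.1074, 0.0847]
ee_rot: [0.0, 1.575, -0.001]
force: [0.6, 0.8, 0.0]
width: 1.002
```

```bash
python3 go.py 0.6062 -0.1062 0.0565 0
```

```text
clock 13.0 pos [ 0.6033 -0.1074  0.0847] yaw -0.0 down [-0.004 -0.    -1.   ] w 1.002 F [0.6 0.8 0. ] q [-0.28  0.57  0.55  1.76 -0.36  0.92  0.42]
shift [0.0282 0.0013 0.003 ] turn -0.001
```

move_arm(steps="0.01 0.001 0.002 0 0;0.02 0.001 0.003 0 0;0.026 0.001 0.003 0 0;0.028 0.001 0.003 0 0;0.028 0.001 0.003 0 120;0.028 0.001 0.003 0 255;0.028 0.001 0.003 0 255;0.028 0.001 0.003 0 255;0.028 0.001 0.003 0 255;0.028 0.001 0.003 0 255", squeeze=35)

```text
clock: 13.83
position: [0.6084, -0.1054, 0.0583]
ee_rot: [-0.001, 1.57, 0.001]
force: [-0.6, 0.3, -0.3]
width: 0.615
```

move_arm(steps="0 0 0 0 255;0 0 0 0 255;0 0 0 0 255;0 0 0 0 255;0 0 0 0 255;0 0 0 0 255;0 0 0 0 255")

```text
clock: 14.42
position: [0.608, -0.1055, 0.058]
ee_rot: [-0.001, 1.571, 0.001]
force: [-0.7, -0.5, 0.1]
width: 0.361
```

move_arm(steps="-0.004 0 0 0 255;-0.012 0 0 0 255;-0.025 0 0 0 255;-0.04 0 0 0 255;-0.055 0 0 0 255;-0.07 0 0 0 255;-0.08 0 0 0 255;-0.085 0 0 0 255;-0.085 0 0 0 255")

```text
clock: 15.17
position: [0.609, -0.1056, 0.1446]
ee_rot: [-0.001, 1.568, 0.001]
force: [0.1, -0.5, -3.5]
width: 0.363
```

```bash
python3 go.py 0.473 0.066 0.143 0; python3 -c "
from h import *
grab('side','s9')"
```

```text
clock 15.17 pos [ 0.609  -0.1056  0.1446] yaw 0.1 down [ 0.002 -0.    -1.   ] w 0.363 F [ 0.1 -0.5 -3.5] q [-0.31  0.51  0.59  1.69 -0.32  1.03  0.39]
shift [ 0.0013  0.1717 -0.1358] turn 0.001
```

View pics/s9.png

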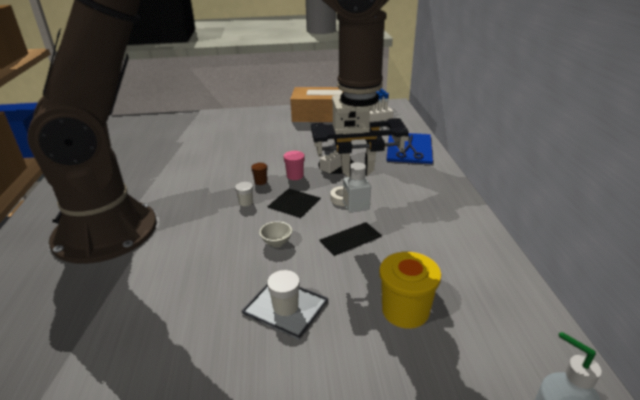

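The bottle hangs upright in the grip at (357,190) and its mat is empty. Now to the square mat.

move_arm(steps="0 0.01 -0.008 0 255;0 0.03 -0.024 0 255;0 0.055 -0.043 0 255;0 0.08 -0.063 0 255;0 0.105 -0.083 0 255;0 0.13 -0.103 0 255;0 0.15 -0.119 0 255;0 0.165 -0.131 0 255;0 0.172 -0.136 0 255;0 0.172 -0.136 0 255")

```text
clock: 16.05
position: [0.47, 0.0686, 0.1424]
ee_rot: [-0.003, 1.573, 0.004]
force: [0.3, -0.9, -1.9]
width: 0.365
```

move_arm(steps="0.005 0 0 0 255;0.02 0 0 0 255;0.035 0 0 0 255;0.05 0 0 0 255;0.06 0 0 0 255;0.065 0 0 0 255;0.065 0 0 0 255")

```text
clock: 16.63
position: [0.4718, 0.0653, 0.077]
ee_rot: [-0.0, 1.572, -0.001]
force: [0.1, -0.8, -3.4]
width: 0.361
```

```bash
python3 go.py 0.473 0.066 0.058 0;python3 -c "
from h import *
d=grab('side','s10'); cv2.imwrite('pics/s10c.png',cv2.resize(d['img'][90:240,220:380],None,fx=4,fy=4))"
```

```text
clock 16.63 pos [0.4718 0.0653 0.077 ] yaw -0.0 down [-0.002 -0.001 -1.   ] w 0.361 F [ 0.1 -0.8 -3.4] q [-0.67  0.38  0.55  2.1  -0.29  0.74  0.06]
shift [0.0189 0.0007 0.0013] turn -0.001
```

View pics/s10c.png

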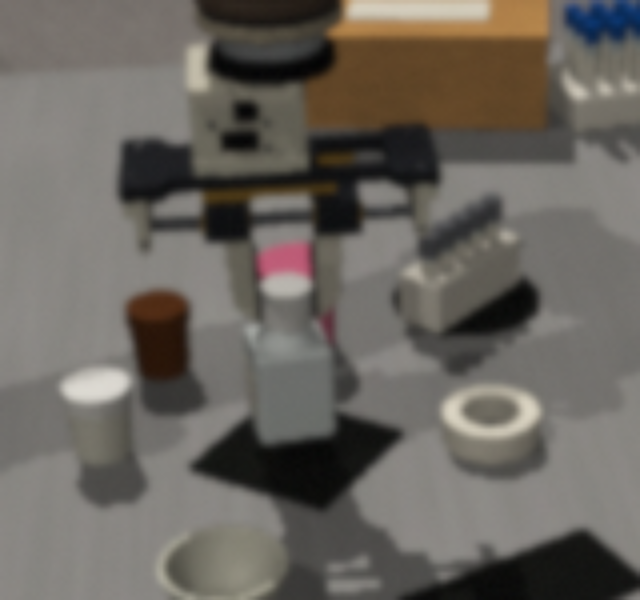

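The bottle is straight and over the square mat (about (293,200)), roughly 19 mm above it.

move_arm(steps="0.006 0 0.001 0 255;0.011 0.001 0.001 0 255;0.015 0.001 0.001 0 255;0.0175 0.001 0.001 0 255;0.019 0.001 0.001 0 255;0.02 0.001 0.001 0 255;0.0205 0.001 0.001 0 255;0.0205 0.001 0.001 0 255")

```text
clock: 17.35
position: [0.473, 0.0675, 0.0579]
ee_rot: [-0.0, 1.571, 0.001]
force: [-0.9, -0.1, 2.6]
width: 0.36
```

move_arm(steps="0 0 0 0 160;0 0 0 0 100;0 0 0 0 50;0 0 0 0 50;0 0 0 0 50;0 0 0 0 50;0 0 0 0 0;0 0 0 0 0;0 0 0 0 0")

```text
clock: 18.1
position: [0.473, 0.0674, 0.0575]
ee_rot: [-0.001, 1.571, 0.001]
force: [0.3, 0.5, -0.1]
width: 0.906
```

move_arm(steps="-0.01 0 0 0 0;-0.03 0 0 0 0;-0.06 0 0 0 0;-0.085 0 0 0 0;-0.105 0 0 0 0;-0.11 0 0 0 0;-0.11 0 0 0 0")

```text
clock: 18.68
position: [0.4741, 0.0677, 0.1693]
ee_rot: [0.0, 1.568, 0.002]
force: [0.4, -0.0, -0.6]
width: 1.0
```

```bash
python3 - <<'E'
from h import *
grab('wrist','w11');grab('side','s11'); grab('top','t11')
for n in ['w11','s11','t11']:
    P=cloud(load(n)); m=(P[...,2]>.09)&(P[...,2]<.115)&(np.linalg.norm(P[...,:2]-[.473,.066],axis=2)<.03); q=P[m]
    if len(q): print(n,len(q),cv2.minEnclosingCircle((q[:,:2]*1000).astype(np.float32)),np.median(q[:,2]))
E
python3 go.py 0.607 0.252 0.17 -45
```

```text
w11 1056 ((471.1916198730469, 67.66380310058594), 16.865375518798828) 0.10745999674407172
s11 138 ((471.0234680175781, 63.51994705200195), 17.89200782775879) 0.10457459854178341
clock 18.83 pos [0.4723 0.0674 0.1667] yaw 0.1 down [-0.001 -0.    -1.   ] w 0.997 F [ 0.5 -0.  -0.4] q [-0.76  0.25  0.62  2.   -0.17  0.95 -0.05]
shift [-0.0035  0.1844  0.1349] turn 0.787
```

View pics/w11.png

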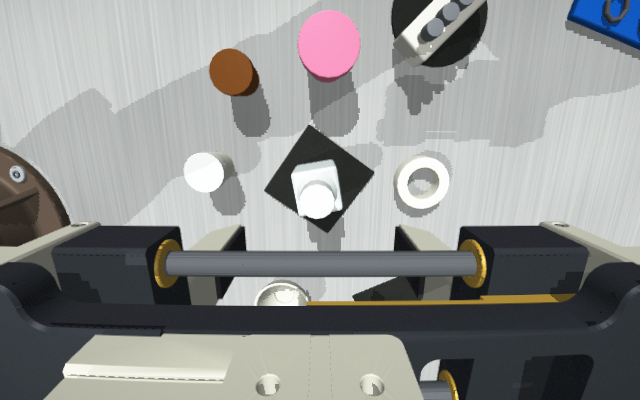

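The bottle stands upright on the square mat with its cap at (318,200) in the wrist view, (471,67) mm, which is about 2 mm off centre. Next is the rack. The jaws go at yaw −45°, across its 45° length.

move_arm(steps="0 0.01 0.008 0.05 0;0 0.03 0.022 0.13 0;0 0.055 0.04 0.22 0;0 0.08 0.058 0.31 0;0 0.105 0.077 0.4 0;0 0.13 0.095 0.5 0;0 0.152 0.111 0.6 0;0 0.17 0.124 0.7 0;0 0.184 0.135 0.787 0;0 0.184 0.135 0.787 0")

```text
clock: 19.67
position: [0.6082, 0.2553, 0.1647]
ee_rot: [0.614, 1.483, -0.617]
force: [-0.7, 0.3, -0.2]
width: 1.001
```

move_arm(steps="0 0 0 0 0;0 0 0 0 0")

```text
clock: 19.83
position: [0.6071, 0.2502, 0.1663]
ee_rot: [0.612, 1.483, -0.616]
force: [0.7, -0.6, 0.7]
width: 1.003
```

```bash
python3 - <<'E'
from h import *
grab('wrist','w12')
P=cloud(load('w12'))
for lo,hi in [(.03,.055),(.06,.09)]:
    m=(P[...,2]>lo)&(P[...,2]<hi)&(np.linalg.norm(P[...,:2]-[.607,.252],axis=2)<.062); q=(P[m][:,:2]*1000).astype(np.float32)
    print(len(q),cv2.minAreaRect(q),cv2.fitLine(q,cv2.DIST_L2,0,.01,.01).ravel())
E
python3 go.py 0.607 0.252 0.17 -45
```

```text
1861 ((606.0418090820312, 252.83213806152344), (103.81209564208984, 37.17172622680664), 45.74040603637695) [  0.69660956   0.71745044 610.5657     256.83133   ]
1120 ((606.6272583007812, 252.51345825195312), (91.38740539550781, 16.352413177490234), 45.2452507019043) [  0.7014809   0.7126882 607.10254   253.19182  ]
clock 19.88 pos [0.6072 0.2501 0.1668] yaw -45.1 down [-0.001 -0.001 -1.   ] w 1.0 F [-0.1  0.9 -0.5] q [-0.93  0.59  0.74  1.57 -0.42  1.15 -0.89]
shift [-0.0032  0.0012 -0.0015] turn -0.001
```

View pics/w12.png

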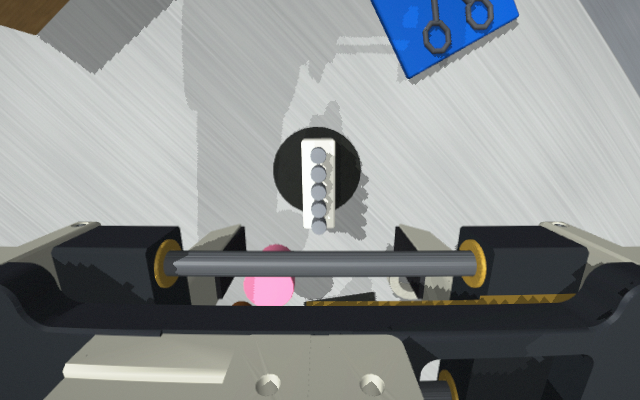

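The rack is vertical in the wrist view at about x = 318, centred and parallel to the pads: (606.5, 252.5), 45.4°. Descending.

move_arm(steps="0.02 0.001 -0.001 0 0;0.045 0.001 -0.001 0 0;0.07 0.001 -0.001 0 0;0.095 0.001 -0.001 0 0;0.12 0.001 -0.001 0 0;0.14 0.001 -0.001 0 0;0.14 0.001 -0.001 0 0;0.14 0.001 -0.001 0 0")

```text
clock: 20.55
position: [0.6071, 0.2518, 0.0273]
ee_rot: [0.614, 1.483, -0.616]
force: [-0.2, 0.3, 0.6]
width: 1.001
```

```bash
python3 go.py 0.6065 0.2525 -0.008 -44.6;python3 -c "
from h import *
d=grab('side','s13'); cv2.imwrite('pics/s13c.png',cv2.resize(d['img'][60:210,260:420],None,fx=4,fy=4))"
```

```text
clock 20.55 pos [0.6071 0.2518 0.0273] yaw -45.1 down [-0.002 -0.001 -1.   ] w 1.001 F [-0.2  0.3  0.6] q [-0.87  0.73  0.64  1.69 -0.53  0.9  -0.8 ]
shift [ 0.0353  0.0002 -0.0009] turn -0.008
```

View pics/s13c.png

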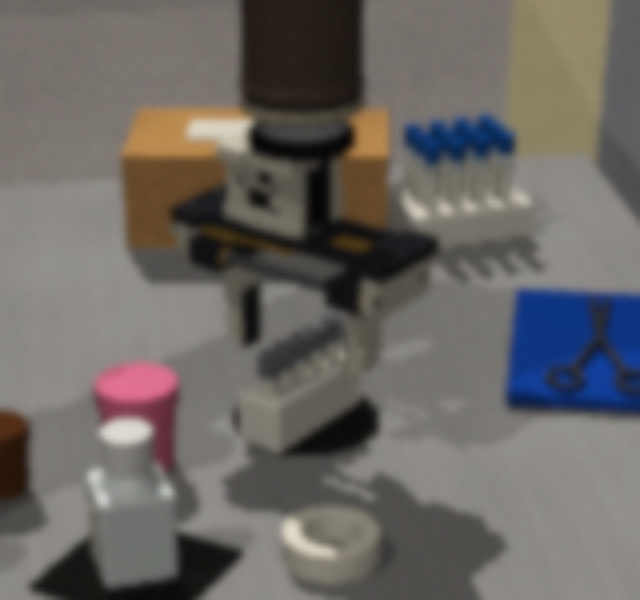

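The fingers straddle the rack at about (332,155), with room above the tubes. Going down the last 34 mm and closing.

move_arm(steps="0.01 0 -0.001 -0.008 0;0.02 0 -0.001 -0.008 0;0.028 0 -0.001 -0.008 0;0.032 0 -0.001 -0.008 0;0.034 0 -0.001 -0.008 0;0.034 0 -0.001 -0.008 0")

```text
clock: 21.1
position: [0.6068, 0.2535, -0.0071]
ee_rot: [0.608, 1.484, -0.609]
force: [0.0, 0.0, 0.5]
width: 1.0
```

move_arm(steps="0 0 0 0 80;0 0 0 0 100;0 0 0 0 120;0 0 0 0 255;0 0 0 0 255;0 0 0 0 255;0 0 0 0 255;0 0 0 0 255;0 0 0 0 255;0 0 0 0 255", squeeze=30)

```text
clock: 21.93
position: [0.6072, 0.2536, -0.0064]
ee_rot: [0.608, 1.484, -0.608]
force: [0.2, -0.3, 0.2]
width: 0.411
```

move_arm(steps="0 0 0 0 255;0 0 0 0 255;0 0 0 0 255;0 0 0 0 255")

```text
clock: 22.27
position: [0.6073, 0.2536, -0.0064]
ee_rot: [0.608, 1.484, -0.608]
force: [-0.2, -1.1, -0.3]
width: 0.413
```

move_arm(steps="-0.004 0 0 0 255;-0.014 0 0 0 255;-0.03 0 0 0 255;-0.05 0 0 0 255;-0.07 0 0 0 255;-0.09 0 0 0 255;-0.105 0 0 0 255;-0.115 0 0 0 255;-0.12 0 0 0 255;-0.12 0 0 0 255")

```text
clock: 23.1
position: [0.6076, 0.2539, 0.1147]
ee_rot: [0.609, 1.483, -0.607]
force: [-0.1, -0.2, -2.6]
width: 0.412
```

```bash
python3 go.py 0.597 -0.107 0.113 -64.6; python3 - <<'E'
from h import *
d=grab('side','s14'); 
d=load('w8'); g=d['img'].max(2); A=np.argwhere(g<60)[:,::-1].astype(float); A=A[A[:,1]<222]; w=onplane(d,A,.005)[:,:2]*1000
k=np.linalg.norm(w-[597,-106],axis=1)<80; q=w[k].astype(np.float32); print('long from w8',cv2.minAreaRect(q))
d=load('s9'); g=d['img'].max(2); A=np.argwhere(g<55)[:,::-1].astype(float); w=onplane(d,A,.005)[:,:2]*1000
k=np.linalg.norm(w-[597,-106],axis=1)<80; q=w[k].astype(np.float32); print('long from side',cv2.minAreaRect(q))
k=np.linalg.norm(w-[473,66],axis=1)<80; q=w[k].astype(np.float32); print('sq from side',cv2.minAreaRect(q))
E
```

```text
clock 23.1 pos [0.6076 0.2539 0.1147] yaw -44.6 down [ 0.001  0.001 -1.   ] w 0.412 F [-0.1 -0.2 -2.6] q [-0.91  0.64  0.7   1.62 -0.46  1.05 -0.85]
shift [ 0.0014 -0.2645  0.2458] turn 0.349
long from w8 ((597.7490234375, -105.03781127929688), (133.89529418945312, 64.58633422851562), 25.151187896728516)
long from side ((597.36865234375, -111.25714874267578), (133.6395721435547, 66.15052795410156), 25.188810348510742)
sq from side ((475.0719909667969, 64.71925354003906), (112.6915283203125, 101.77619171142578), 55.32135009765625)
```

View pics/s14.png

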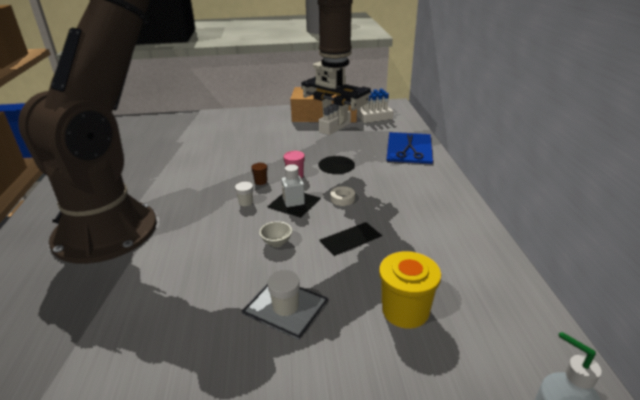

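The rack is held level at (335,118) and the round mat is free. Carrying it to the long mat at (597.5, -106), 25.2°.

move_arm(steps="0 -0.01 0.01 0.02 255;0 -0.03 0.028 0.05 255;0 -0.055 0.051 0.09 255;0 -0.082 0.076 0.13 255;0 -0.109 0.101 0.17 255;0 -0.136 0.126 0.21 255;0 -0.163 0.151 0.25 255;0 -0.19 0.177 0.29 255;0 -0.217 0.202 0.33 255;0 -0.24 0.223 0.35 255")

```text
clock: 23.98
position: [0.5959, -0.0775, 0.1127]
ee_rot: [0.88, 1.386, -0.883]
force: [0.2, -0.8, -1.6]
width: 0.413
```

move_arm(steps="0 0 0 0 255;0 0 0 0 255;0 0 0 0 255")

```text
clock: 24.23
position: [0.5968, -0.0737, 0.1126]
ee_rot: [0.878, 1.388, -0.878]
force: [0.3, 0.9, -2.2]
width: 0.413
```

```bash
python3 go.py 0.598 -0.1055 -0.0065 -64.8
```

```text
clock 24.23 pos [ 0.5968 -0.0737  0.1126] yaw -64.7 down [-0.002  0.001 -1.   ] w 0.413 F [ 0.3  0.9 -2.2] q [-0.49  0.58  0.8   1.78 -0.49  1.   -0.63]
shift [ 0.1191 -0.0124  0.0294] turn 0.002
```

move_arm(steps="0.005 -0.005 0.012 0 255;0.015 -0.01 0.024 0 255;0.03 -0.012 0.029 0 255;0.05 -0.012 0.029 0 255;0.07 -0.012 0.029 0 255;0.085 -0.012 0.029 0 255;0.095 -0.012 0.029 0 255;0.1 -0.012 0.029 0 255;0.1 -0.012 0.029 0 255;0.1 -0.012 0.029 0 255")

```text
clock: 25.07
position: [0.5995, -0.1047, 0.0138]
ee_rot: [0.877, 1.387, -0.876]
force: [-0.0, -0.5, -2.4]
width: 0.411
```

```bash
python3 go.py 0.598 -0.1055 -0.0065 -64.8;python3 -c "
from h import *
d=grab('side','s15'); cv2.imwrite('pics/s15c.png',cv2.resize(d['img'][120:270,270:430],None,fx=4,fy=4))"
```

```text
clock 25.07 pos [ 0.5995 -0.1047  0.0138] yaw -64.6 down [ 0.  0. -1.] w 0.411 F [-0.  -0.5 -2.4] q [-0.37  0.7   0.69  1.84 -0.6   0.82 -0.49]
shift [ 0.0203 -0.0017  0.0001] turn 0.004
```

View pics/s15c.png

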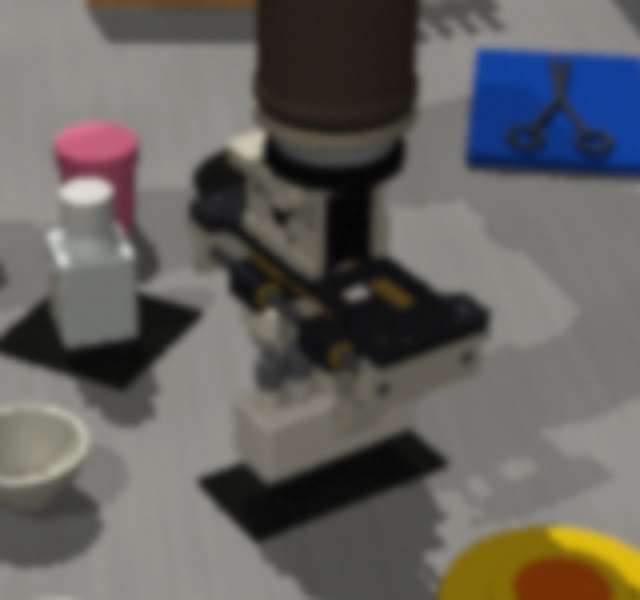

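The rack is level over and parallel to the long mat (about (350,225)). Lowering it to contact.

move_arm(steps="0.006 -0.001 0 0 255;0.011 -0.002 0 0 255;0.015 -0.002 0 0 255;0.018 -0.002 0 0 255;0.0195 -0.002 0 0 255;0.0205 -0.002 0 0 255;0.021 -0.002 0 0 255;0.021 -0.002 0 0 255")

```text
clock: 25.78
position: [0.597, -0.1059, -0.0065]
ee_rot: [0.878, 1.387, -0.877]
force: [-5.9, 3.0, 11.7]
width: 0.411
```

Contact is felt (11.7 N). Opening and backing off.

move_arm(steps="0 0 0 0 140;0 0 0 0 100;0 0 0 0 50;0 0 0 0 0;0 0 0 0 0;0 0 0 0 0;0 0 0 0 0;0 0 0 0 0;0 0 0 0 0;0 0 0 0 0")

```text
clock: 26.62
position: [0.5973, -0.106, -0.0075]
ee_rot: [0.877, 1.387, -0.877]
force: [0.0, -1.0, -0.6]
width: 0.995
```

move_arm(steps="-0.01 0 0 0 0;-0.03 0 0 0 0;-0.06 0 0 0 0;-0.09 0 0 0 0;-0.12 0 0 0 0;-0.15 0 0 0 0;-0.17 0 0 0 0;-0.175 0 0 0 0;-0.175 0 0 0 0")

```text
clock: 27.37
position: [0.5983, -0.1064, 0.1697]
ee_rot: [0.879, 1.384, -0.875]
force: [-0.3, -0.1, -0.4]
width: 0.998
```

```bash
python3 go.py 0.4375 -0.309 0.168 -20; python3 - <<'E'
from h import *
grab('wrist','w16')
P=cloud(load('w16'))
for lo,hi in [(.03,.055),(.06,.09)]:
    m=(P[...,2]>lo)&(P[...,2]<hi)&(np.linalg.norm(P[...,:2]-[.597,-.106],axis=2)<.062); q=(P[m][:,:2]*1000).astype(np.float32)
    print(len(q),cv2.minAreaRect(q))
d=load('w16'); g=d['img'].max(2); A=np.argwhere(g<60)[:,::-1].astype(float); A=A[A[:,1]<222]; w=onplane(d,A,.005)[:,:2]*1000
k=np.linalg.norm(w-[597,-106],axis=1)<80; q=w[k].astype(np.float32); print('long',cv2.minAreaRect(q))
E
```

```text
clock 27.37 pos [ 0.5983 -0.1064  0.1697] yaw -64.6 down [ 0.004  0.    -1.   ] w 0.998 F [-0.3 -0.1 -0.4] q [-0.47  0.53  0.84  1.7  -0.43  1.1  -0.62]
shift [ 0.0012 -0.2321  0.1143] turn -0.779
1833 ((595.7174682617188, -105.65043640136719), (102.96728515625, 38.12449264526367), 25.45492172241211)
1098 ((595.4835815429688, -105.6921615600586), (91.4947280883789, 16.35076904296875), 25.37567901611328)
long ((602.9179077148438, -103.38801574707031), (122.86079406738281, 64.20880126953125), 25.25035285949707)
```

View pics/w16.png

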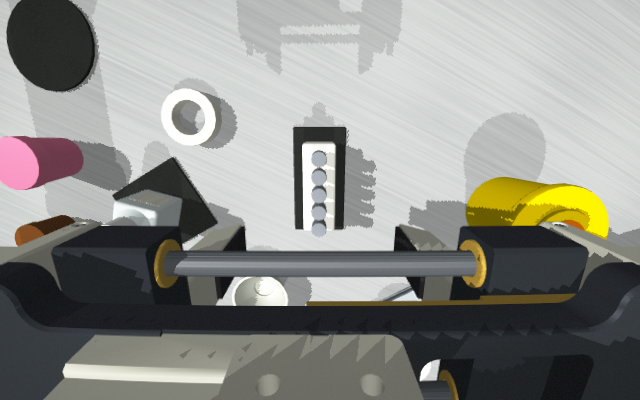

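The rack stands at (595.6, -105.7), 25.4°, about 2 mm from the long mat's centre and parallel to it; in the wrist view its tubes lie at x = 318. Back to the tray for the pot.

move_arm(steps="0 -0.012 0.006 -0.05 0;0 -0.035 0.017 -0.13 0;0 -0.065 0.032 -0.22 0;0 -0.095 0.047 -0.31 0;0 -0.125 0.062 -0.4 0;0 -0.155 0.076 -0.5 0;0 -0.185 0.091 -0.6 0;0 -0.21 0.103 -0.7 0;0 -0.232 0.114 -0.779 0;0 -0.232 0.114 -0.779 0")

```text
clock: 28.25
position: [0.4315, -0.3126, 0.1668]
ee_rot: [0.275, 1.556, -0.277]
force: [-0.2, -0.1, 0.0]
width: 1.002
```

move_arm(steps="0 0 0 0 0;0 0 0 0 0;0 0 0 0 0")

```text
clock: 28.5
position: [0.437, -0.307, 0.1667]
ee_rot: [0.274, 1.555, -0.273]
force: [-0.0, -0.6, -0.3]
width: 0.996
```

```bash
python3 - <<'E'
from h import *
grab('wrist','w17')
P=cloud(load('w17')); m=(P[...,2]>.062)&(P[...,2]<.09)&(np.linalg.norm(P[...,:2]-[.436,-.309],axis=2)<.06); q=P[m]
print(len(q),cv2.minEnclosingCircle((q[:,:2]*1000).astype(np.float32)))
E
python3 go.py 0.437 -0.309 0.0175 -20
```

```text
2489 ((436.4846496582031, -308.9648742675781), 29.875476837158203)
clock 28.55 pos [ 0.4372 -0.307   0.1669] yaw -19.9 down [-0.001  0.001 -1.   ] w 0.998 F [-0.1  0.2 -0.3] q [ 0.    0.36  0.68  1.87 -0.27  1.    0.45]
shift [ 0.1494 -0.002   0.0007] turn 0.001
```

move_arm(steps="0.02 -0.001 0 0 0;0.045 -0.002 0 0 0;0.075 -0.002 0 0 0;0.1 -0.002 0 0 0;0.125 -0.002 0 0 0;0.14 -0.002 0 0 0;0.147 -0.002 0 0 0;0.149 -0.002 0 0 0;0.149 -0.002 0 0 0")

```text
clock: 29.3
position: [0.4362, -0.3099, 0.0185]
ee_rot: [0.273, 1.554, -0.273]
force: [-0.6, -0.4, -0.5]
width: 0.997
```

move_arm(steps="0 0 0 0 60;0 0 0 0 80;0 0 0 0 255;0 0 0 0 255;0 0 0 0 255;0 0 0 0 255;0 0 0 0 255;0 0 0 0 255;0 0 0 0 255;0 0 0 0 255", squeeze=25)

```text
clock: 30.13
position: [0.4361, -0.3104, 0.0188]
ee_rot: [0.274, 1.553, -0.274]
force: [1.1, 0.6, 5.9]
width: 0.649
```

move_arm(steps="-0.005 0 0 0 255;-0.015 0 0 0 255;-0.03 0 0 0 255;-0.05 0 0 0 255;-0.075 0 0 0 255;-0.1 0 0 0 255;-0.12 0 0 0 255;-0.133 0 0 0 255;-0.14 0 0 0 255;-0.14 0 0 0 255")

```text
clock: 30.97
position: [0.4364, -0.3107, 0.1602]
ee_rot: [0.274, 1.551, -0.274]
force: [1.2, -0.6, -1.7]
width: 0.644
```

```bash
python3 go.py 0.612 0.260 0.158 10; python3 -c "
from h import *
d=grab('side','s18')
d=load('w12'); g=d['img'].max(2); A=np.argwhere(g<60)[:,::-1].astype(float); A=A[A[:,1]<222]; w=onplane(d,A,.005)[:,:2]*1000
k=np.linalg.norm(w-[612,260],axis=1)<66; print(cv2.minEnclosingCircle(w[k].astype(np.float32)))
d=load('s14'); g=d['img'].max(2); A=np.argwhere(g<55)[:,::-1].astype(float); w=onplane(d,A,.005)[:,:2]*1000
k=np.linalg.norm(w-[612,260],axis=1)<70; print(cv2.minEnclosingCircle(w[k].astype(np.float32)),w[k].mean(0))
"
```

```text
clock 30.97 pos [ 0.4364 -0.3107  0.1602] yaw -20.0 down [ 0.002 -0.001 -1.   ] w 0.644 F [ 1.2 -0.6 -1.7] q [ 0.01  0.37  0.68  1.88 -0.28  0.98  0.47]
shift [ 0.0021  0.5964 -0.0302] turn -0.524
((612.3314819335938, 261.2760009765625), 55.08632278442383)
((610.4840087890625, 252.86575317382812), 56.12520980834961) [610.86912135 251.28229422]
```

View pics/s18.png

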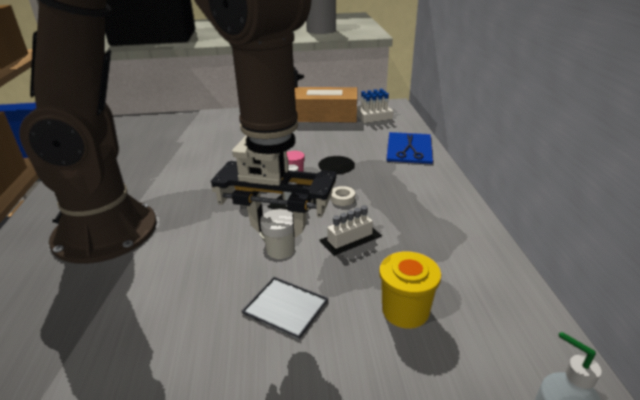

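Pot is lifted and held at (278,235) and the tray is empty. Carrying it to the round mat.

move_arm(steps="0 0.012 -0.001 0 255;0 0.036 -0.002 0 255;0 0.068 -0.004 0 255;0 0.1 -0.005 0 255;0 0.132 -0.007 0 255;0 0.164 -0.008 0 255;0 0.196 -0.01 0 255;0 0.228 -0.012 0 255;0 0.26 -0.013 0 255;0 0.292 -0.015 0 255")

```text
clock: 31.85
position: [0.521, -0.0291, 0.1574]
ee_rot: [0.274, 1.555, -0.274]
force: [1.4, 0.9, -1.3]
width: 0.65
```

move_arm(steps="0 0.03 -0.001 0 255;0 0.062 -0.003 0 255;0 0.094 -0.005 0 255;0 0.126 -0.006 0 255;0 0.158 -0.008 0 255;0 0.19 -0.01 0 255;0 0.222 -0.011 0 255;0 0.25 -0.013 0 255;0 0.27 -0.014 0 255;0 0.28 -0.014 0 255")

```text
clock: 32.68
position: [0.6033, 0.2408, 0.1564]
ee_rot: [0.271, 1.556, -0.271]
force: [0.3, 0.4, -1.7]
width: 0.645
```

move_arm(steps="0 0 0 0 255;0 0 0 0 255;0 0 0 0 255")

```text
clock: 32.93
position: [0.604, 0.2346, 0.1582]
ee_rot: [0.275, 1.554, -0.277]
force: [-1.0, -1.3, -1.4]
width: 0.646
```

```bash
python3 go.py 0.612 0.259 0.0188 -20; python3 - <<'E'
from h import *
d=grab('top','t19'); g=d['img'].max(2); A=np.argwhere(g<50)[:,::-1].astype(float); w=onplane(d,A,.005)[:,:2]*1000
k=np.linalg.norm(w-[612,260],axis=1)<64; print(cv2.minEnclosingCircle(w[k].astype(np.float32)))
E
```

```text
clock 32.93 pos [0.604  0.2346 0.1582] yaw -20.1 down [-0.001 -0.001 -1.   ] w 0.646 F [-1.  -1.3 -1.4] q [-0.81  0.54  0.56  1.59 -0.31  1.1  -0.53]
shift [ 0.1394  0.0259 -0.0009] turn -0.002
((610.6610107421875, 265.49664306640625), 58.259727478027344)
```

move_arm(steps="0.005 0.013 0 0 255;0.015 0.025 -0.001 0 255;0.035 0.025 -0.001 0 255;0.06 0.025 -0.001 0 255;0.085 0.025 -0.001 0 255;0.105 0.025 -0.001 0 255;0.118 0.025 -0.001 0 255;0.123 0.025 -0.001 0 255;0.125 0.025 -0.001 0 255;0.125 0.025 -0.001 0 255")

```text
clock: 33.82
position: [0.6123, 0.2613, 0.0337]
ee_rot: [0.274, 1.553, -0.274]
force: [-0.1, -0.2, -1.1]
width: 0.646
```

```bash
python3 go.py 0.612 0.260 0.0185 -20;python3 -c "
from h import *
d=grab('side','s20'); cv2.imwrite('pics/s20c.png',cv2.resize(d['img'][70:220,260:420],None,fx=4,fy=4))"
```

```text
clock 33.82 pos [0.6123 0.2613 0.0337] yaw -20.0 down [ 0.  0. -1.] w 0.646 F [-0.1 -0.2 -1.1] q [-0.79  0.7   0.49  1.66 -0.4   0.88 -0.49]
shift [ 0.0152 -0.0013  0.0002] turn 0.0
```

View pics/s20c.png

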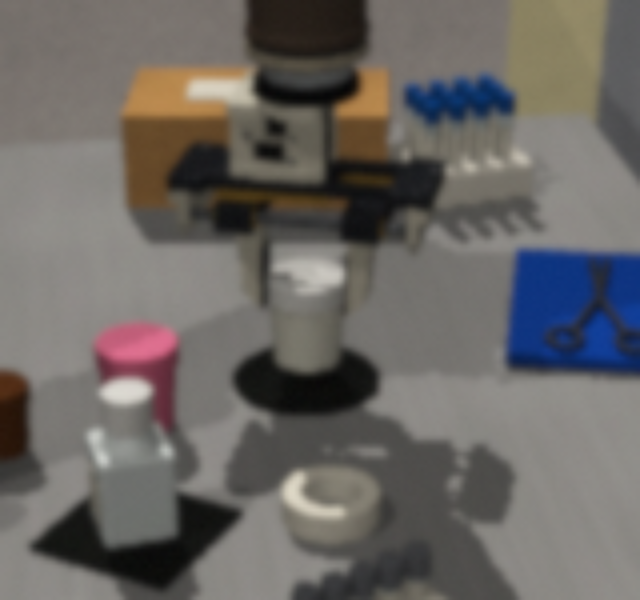

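The pot hovers over the round mat's centre (about (337,155)). Lowering it to contact.

move_arm(steps="0.005 0 0 0 255;0.009 -0.001 0 0 255;0.012 -0.001 0 0 255;0.0135 -0.001 0 0 255;0.0145 -0.001 0 0 255;0.0155 -0.001 0 0 255;0.016 -0.001 0 0 255;0.016 -0.001 0 0 255")

```text
clock: 34.53
position: [0.6115, 0.2602, 0.0188]
ee_rot: [0.275, 1.554, -0.273]
force: [-4.1, -0.2, 11.1]
width: 0.646
```

move_arm(steps="0 0 0 0 80;0 0 0 0 60;0 0 0 0 30;0 0 0 0 0;0 0 0 0 0;0 0 0 0 0;0 0 0 0 0;0 0 0 0 0")

```text
clock: 35.2
position: [0.6115, 0.26, 0.0175]
ee_rot: [0.274, 1.553, -0.274]
force: [0.5, 0.1, -0.1]
width: 1.002
```

move_arm(steps="-0.01 0 0 0 0;-0.03 0 0 0 0;-0.06 0 0 0 0;-0.09 0 0 0 0;-0.12 0 0 0 0;-0.14 0 0 0 0;-0.15 0 0 0 0;-0.15 0 0 0 0")

```text
clock: 35.87
position: [0.6129, 0.2604, 0.1705]
ee_rot: [0.276, 1.55, -0.272]
force: [-0.5, 0.0, -0.3]
width: 0.997
```

```bash
python3 - <<'E'
from h import *
for n in ['wrist','side','top']: grab(n,n+'21')
d=load('wrist21'); P=cloud(d); m=(P[...,2]>.062)&(P[...,2]<.09)&(np.linalg.norm(P[...,:2]-[.612,.26],axis=2)<.06); q=P[m]
print('pot',cv2.minEnclosingCircle((q[:,:2]*1000).astype(np.float32)),np.median(q[:,2]))
g=d['img'].max(2); A=np.argwhere(g<60)[:,::-1].astype(float); A=A[A[:,1]<222]; w=onplane(d,A,.005)[:,:2]*1000
k=np.linalg.norm(w-[612,260],axis=1)<66; print('mat',cv2.minEnclosingCircle(w[k].astype(np.float32)))
def obj(n,c,r,lo,hi):
    P=cloud(load(n)); m=(P[...,2]>lo)&(P[...,2]<hi)&(np.linalg.norm(P[...,:2]-c,axis=2)<r); q=(P[m][:,:2]*1000).astype(np.float32)
    return np.round(cv2.minEnclosingCircle(q)[0],1) if len(q) else None
for nm,c,r,lo,hi in [('tub',(.666,-.343),.08,.095,.13),('tape',(.603,.066),.05,.012,.04),('bowl',(.424,-.1),.06,.025,.05)]:
    for a,b in [('top0','top21'),('side0','side21')]: print(nm,obj(a,c,r,lo,hi),obj(b,c,r,lo,hi))
E
python3 go.py 0.5 0.2 0.2
```

```text
pot ((611.6426391601562, 261.33868408203125), 29.86069679260254) 0.07359618602217025
mat ((611.9826049804688, 261.5523986816406), 55.20198440551758)
tub [ 666.3 -343. ] [ 665.9 -343.1]
tub [ 665.2 -343.9] [ 664.8 -342.3]
tape [604.1  66.3] [604.   66.2]
tape [602.2  66. ] [604.6  65.3]
bowl [ 424.2 -101.3] [ 424.1 -100.8]
bowl [ 424.2 -100.4] [ 423.3 -100. ]
clock 36.02 pos [0.6105 0.26   0.1661] yaw -20.0 down [-0.002 -0.001 -1.   ] w 1.003 F [-1. -0.  0.] q [-0.83  0.56  0.56  1.54 -0.32  1.13 -0.56]
shift [-0.0337 -0.0942 -0.0834] turn
```

View pics/side21.png

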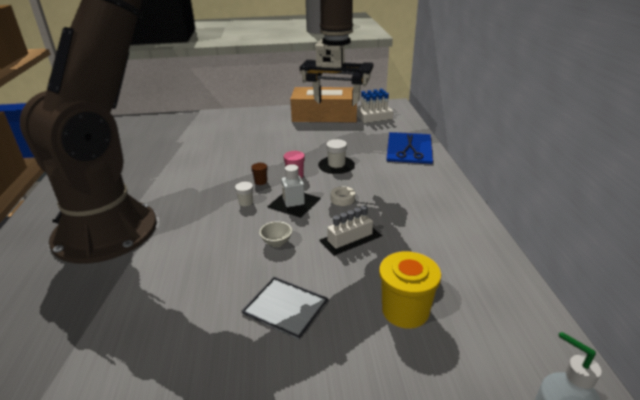

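View pics/wrist21.png

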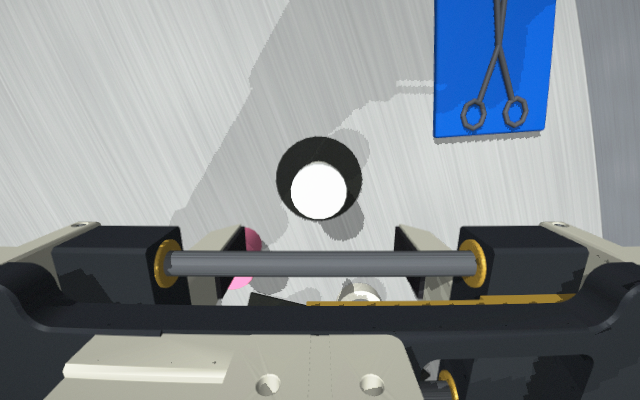

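The side view shows all three things upright on their own mats: pot (336,153), bottle (292,187), rack (350,230). The tray is empty at (286,306). In the wrist view the pot's lid at (319,190) is within 1 mm of the round mat's centre. The tub, tape roll and bowl haven't moved, so I'm handing in.

```bash
python3 -c "
from cell import arm
print(arm.sign_off())"
```

```text
the job is handed in; nothing more can be done
None
```

I moved the pot to the tray, the bottle to the square mat, the rack to the long mat and the pot from the tray to the round mat, then handed in at about 36 s.

**Last checks** (positions in mm):

| Thing | Position | Distance from mat centre |
|---|---|---|
| Pot | (611.6, 261.3) | under 1 |
| Bottle | (471, 67) | about 2 |
| Rack | (595.6, -105.7) | about 2, within 0.5° of the mat's length |

- All three stand upright, the tray is empty, and the gripper is open and clear.
- The tub, tape roll and bowl show no movement beyond measuring noise (under 2.5 mm).

**What failed or disagreed:**
- **First grasp missed:** the fingers closed just above the pot's lid. The real fingertips sit about 28 mm above the reported TCP in both camera depths. I allowed for that from then on, and the pot was not touched.
- **Side camera offset:** it places the far mats about 5–8 mm lower in y than the top and wrist cameras do. I used the top and wrist values, which agree within about 2 mm.
- **One odd top-view fit:** a top view of the round mat with the arm in the picture gave (610.7, 265.5) and too large a radius, so I disregarded it.

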